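# Run a row of end-grain blocks home in the lay-up jig

## Robot

A 6-joint arm with a two-finger parallel gripper is mounted at the origin on the work surface. World frame = base frame: x ahead of the robot, y to its left, z up, the work surface at z = 0. Lengths are in m, angles in rad, forces in N, time in s.
With the tool pointing down it reaches from about 0.15 to 0.775 m from the base axis. Payload 6.1 kg.
Tool frame: the origin (TCP) lies midway between the tips of the shut fingers; the grasp point (between the pads) lies 19 mm behind it; z points along the fingers, y is the direction in which the jaws open and shut (so a half turn about z gives the same grasp; the last joint's range is limited). The gripper opens to 85 mm and grips with 20 to 120 N. Pads are 22 mm wide; open, the fingers measure 114 mm over their backs; the gripper's body (76 mm by 85 mm) begins 54 mm behind the grasp point. The pads swing forward as they close: fully open they stand 13 mm farther back than shut.
Start: joints at [1.254, 0.126, -0.04, 1.405, 0, 1.571], TCP at [0.164, 0.499, 0.231] pointing down, gripper open.
Joint ranges: [-2.72, 2.72], [-0.95, 1.95], [-1.27, 1.35], [-1.78, 2.02], [-1.46, 1.47], [-3.14, 3.14]. Speed limits (rad/s): [2.39, 2.39, 3.01, 3.14, 3.14, 3.14].

## Interface

Orientations are given as a rotation vector (axis times angle).
In Python, from station import r, cams, ticket, boxes_of, mark_of gives the robot as it stands.
- The arm moves only by the shell command python3 -m inch 'ROWS'. ROWS is JSON, a list that holds one entry, the list of rows, each a list of 5 numbers: the shift along the tool's x, y, z in m, then the turn about the tool's z in rad, then the finger opening in m, from 0 to 0.0854. In form: [[[tx, ty, tz, turn, fingers], ...]]. A call has 1 to 8 rows; each row shifts and turns the pose as measured when the row begins, along the tool's axes as they then stand; what a row does not reach is not made up. A row lasts 1/10 s, in which the tool goes at most 50 mm and 8.59 degrees, less where a joint would pass 70% of its speed; a pose out of reach is approached as far as the arm can. A call is refused whole if a number of a shift passes 0.05 or a number of a turn 0.15, either way. A call with a gripper value outside its range is refused whole. The fingers move at their own pace and stop on an object; the grip force is fixed at half the most. Time passes only in rows, so rows that do not move let the fingers close. It gives the time, the measured TCP pose, the force and the opening at its end, in the units of the state.
- r.state(): the state, without advancing time (a new reading comes with each control period).
- cams.get_image(name): name is "scene" or "top" or "wrist"; returns the picture (384x512x3 uint8, red, green, blue); there is no depth.
- cams.get_calibration(name): a dict with "mtx" (3x3 intrinsics, pixels), "R" (3x3) and "t" (3): a world point X has camera coordinates R X + t; the wrist camera has in their place "tool_from_camera" (4x4, takes a point from camera to tool coordinates, whose origin is the TCP and whose axes are the flange's). Camera axes: x right, y down, z forward; pixel columns grow to the right and rows downward; lengths in m; the calibration is good to about 2 mm. A picture is of the moment at which its call begins: read the wrist's pose just before it. get_calibration takes no time and is no camera call.
- ticket.finish_job(): hands the job in, once; it reports no verdict.
Trained networks look in the newest picture that a camera, given by its name, has taken for a name from the list of things; names that differ only in an ending like _2 or _b are one class to them, and where a whole thing is asked for, a point or a joint stands for the part that bears it (a point fixed in the world has none). Each returns a list of dicts, best first, with "score" (0 to 1); they miss things now and then, are a little off and sometimes report something else, mostly with a low value. They report only what shows in the picture. A call takes as long as a camera call.
- boxes_of(camera, query): "box" ([left, top, right, bottom] in pixels, round what is visible of it).
- mark_of(camera, query): "centre" ([row, column] in pixels: a listed point, or the origin of a listed thing).
The state is a dict: "clock": time; "joint_pos": joint angles; "joint_vel": joint speeds; "tau": joint torques, N m; "tcp_pos": TCP position; "eef_rot": TCP orientation; "ft_force": force on the tool from outside, world axes, zero at the start; "torque": the same for the moment, N m; "finger_gap": finger opening in m.
Only numpy, scipy, OpenCV 4.12 (cv2) and the standard library are available. Lean on these libraries where they do the work, as an engineer would, in place of code of your own. Each camera call takes 0.05 s, during which the arm holds its last target. There are 200 camera calls.

## Task

Close up a row for a butcher-block glue-up: with the fingertips, push the row of five touching oak blocks along the fence of the lay-up jig as one train, from its tail end, until the leading block is fully home against the end stop block, with every joint closed and every block against the fence. Only push: do not grip, lift or tip any block and do not let the row come apart on the way. Leave the spare block, the glue bottle, the chisel and the sander where they are.

Things in the scene. Friction and masses are not known exactly. Their poses are not given: they have to be found in the camera images.
- jig: lay-up jig, fixed to the bench: ply base board 18 mm thick with a straight beech fence along its far side. Origin: at the board's underside (bench top), below the middle of the line on which the row stands. y axis along the fence, x axis squarely towards the fence (away from the robot), z up. The board's top is at z = 18 mm; it spans x -130 to 55, y -280 to 280 mm.
- fence_mid (a point): middle of the fence's front face, at its foot on the board's top; 22.8 mm from the row's line; axes as the jig's. The fence (the rail) is 530 mm long, 22 mm thick and 25 mm high above the board. Board and fence are waxed: the blocks slide easily (friction about 0.35; the whole row takes 1 to 2 N).
- stop: end stop: a beech block 30 mm along the fence, 45 deep, 30 high with two steel dowel heads on top, pegged fast on the row's line, 240 mm from the middle, at the left or the right end; the other end has only two empty flush holes. Origin: centre of its underside, on the board's top; axes as the jig's. The face that the row meets is 15 mm from its origin, on the row's side.
- block1: oak end-grain block of the row (one end), 40 mm along the fence, 45 mm deep, 45 mm high, about 58 g, standing loose on the board. Origin: centre of its underside; axes as the jig's at the start. block1..block5 stand touching in this order along the jig's +y (right to left from the robot), backs to the fence: a row 220 mm long, 75 to 155 mm short of the stop.
- block2: oak end-grain block of the row (next to it), 52 mm along the fence, 45 mm deep, 45 mm high, about 76 g, standing loose on the board. Origin: centre of its underside; axes as the jig's at the start.
- block3: oak end-grain block of the row (in the middle), 36 mm along the fence, 45 mm deep, 45 mm high, about 52 g, standing loose on the board. Origin: centre of its underside; axes as the jig's at the start.
- block4: oak end-grain block of the row (next), 52 mm along the fence, 45 mm deep, 45 mm high, about 76 g, standing loose on the board. Origin: centre of its underside; axes as the jig's at the start.
- block5: oak end-grain block of the row (the other end), 40 mm along the fence, 45 mm deep, 45 mm high, about 58 g, standing loose on the board. Origin: centre of its underside; axes as the jig's at the start.
- spare: a spare oak block, 48 x 45 x 45 mm, standing on the front part of the board about 95 mm in front of the row's line; not part of the row, leave alone. Origin: centre of its underside
- glue: wood-glue bottle, 65 mm across and 203 mm tall, standing on the bench beyond the jig's left end; leave alone. Origin: centre of its underside
- chisel: bench chisel, 270 mm long and 29 mm high, lying on the bench beyond the fence; leave alone. Origin: at its ferrule on the bench; blade along its +x
- sander: random-orbit sander, pad 150 mm across, 150 mm tall, with a dust spout reaching 138 mm along its +x, standing on the bench beyond the jig's right end; leave alone. Origin: centre of its pad's underside

How it is judged:
By the outcome, as a careful person would: the job done as asked, in the order asked, and still so for the second after the job is handed in, with the robot touching nothing.
It also fails if it takes over 32 s, if anything falls off the work surface, if the arm or the gripper's body presses on something with over 40 N, if the wrist force passes 120 N, or if a joint passes its speed limit or range.

## Working session

There is one attempt and no reset: what is moved stays moved. The work goes in short steps, Python scripts to look and compute and a shell command to move; the robot and the scene stay as the last step left them, time stands still between calls to the robot, and variables do not carry over. Pictures are saved under pics/ and viewed, about 8 in all and at most 12, crops included, and the job is handed in when it is done.

```bash
mkdir -p pics; ls; cat > h.py <<'E'
import numpy as np, cv2
from station import r, cams, ticket, boxes_of, mark_of
def back(cam,row,col,z):
    c=cams.get_calibration(cam); R=np.array(c['R']);t=np.array(c['t'])
    d=R.T@np.linalg.inv(c['mtx'])@np.array([col,row,1.]); o=-R.T@t
    return o+d*(z-o[2])/d[2]
def proj(cam,P):
    c=cams.get_calibration(cam); p=np.array(c['mtx'])@(np.array(c['R'])@np.array(P)+np.array(c['t'])); return p[:2]/p[2]
def save(cam,n): 
    im=cams.get_image(cam); cv2.imwrite('pics/'+n,im[:,:,::-1]); return im
E
python3 - <<'E'
from h import *
np.set_printoptions(precision=4,suppress=True)
a=save('top','t.png');b=save('scene','s.png')
cv2.imwrite('pics/top1.png',cv2.resize(a[:,:,::-1],(800,600),interpolation=cv2.INTER_CUBIC))
Z=dict(jig=0,fence_mid=.018,stop=.018,block1=.018,block2=.018,block3=.018,block4=.018,block5=.018,spare=.018,glue=0,sander=0)
for n,z in Z.items():
    for cam in('top','scene'):
        m=mark_of(cam,n)[:2]
        print(n,cam,[(round(k['score'],2),np.round(k['centre'],1),back(cam,*k['centre'],z)[:2]) for k in m])
s=r.state();print(s['clock'],s['tcp_pos'],s['eef_rot'],s['ft_force'])
E
```

```text
pics
jig top [(0.77, array([207.3, 244.2]), array([0.5289, 0.0619]))]
jig scene [(0.93, array([220.4, 276.5]), array([0.5336, 0.074 ]))]
fence_mid top [(0.72, array([195.7, 245.1]), array([0.5599, 0.0593]))]
fence_mid scene [(0.86, array([215.9, 271.3]), array([0.547 , 0.0633]))]
stop top [(0.46, array([209.6, 331. ]), array([ 0.5262, -0.1837]))]
stop scene [(0.64, array([231.8, 301.8]), array([0.5174, 0.1789])), (0.54, array([177.5, 233.6]), array([ 0.526 , -0.1881]))]
block1 top [(0.83, array([207.2, 250. ]), array([0.5274, 0.0443])), (0.74, array([206.1, 219.2]), array([0.5283, 0.1316]))]
block1 scene [(0.66, array([210.1, 276.1]), array([0.5164, 0.0487])), (0.61, array([231.4, 299.8]), array([0.5211, 0.1739]))]
block2 top [(0.83, array([207.2, 250. ]), array([0.5274, 0.0443])), (0.74, array([206.1, 219.2]), array([0.5283, 0.1316]))]
block2 scene [(0.66, array([210.1, 276.1]), array([0.5164, 0.0487])), (0.61, array([231.4, 299.8]), array([0.5211, 0.1739]))]
block3 top [(0.83, array([207.2, 250. ]), array([0.5274, 0.0443])), (0.74, array([206.1, 219.2]), array([0.5283, 0.1316]))]
b
[... 526 characters left out ...]
[210.1, 276.1]), array([0.5164, 0.0487])), (0.61, array([231.4, 299.8]), array([0.5211, 0.1739]))]
spare top [(0.65, array([165.2, 231.4]), array([0.6481, 0.102 ])), (0.62, array([240. , 256.1]), array([0.4361, 0.0243]))]
spare scene [(0.55, array([194.1, 290.4]), array([0.4237, 0.008 ]))]
glue top [(0.98, array([205.2, 115.9]), array([0.5258, 0.4342]))]
glue scene [(0.7, array([285.7, 360.9]), array([0.5158, 0.4278]))]
sander top [(0.93, array([235.8, 422.3]), array([ 0.4608, -0.4422])), (0.23, array([206.3, 234.8]), array([0.5311, 0.0891]))]
sander scene [(0.81, array([145.5, 213.3]), array([ 0.4533, -0.4495]))]
1.2 [0.1635 0.4989 0.2313] [-0.4955 -3.1023  0.    ] [-0.329  -0.1958 -0.1132]
```

View pics/top1.png

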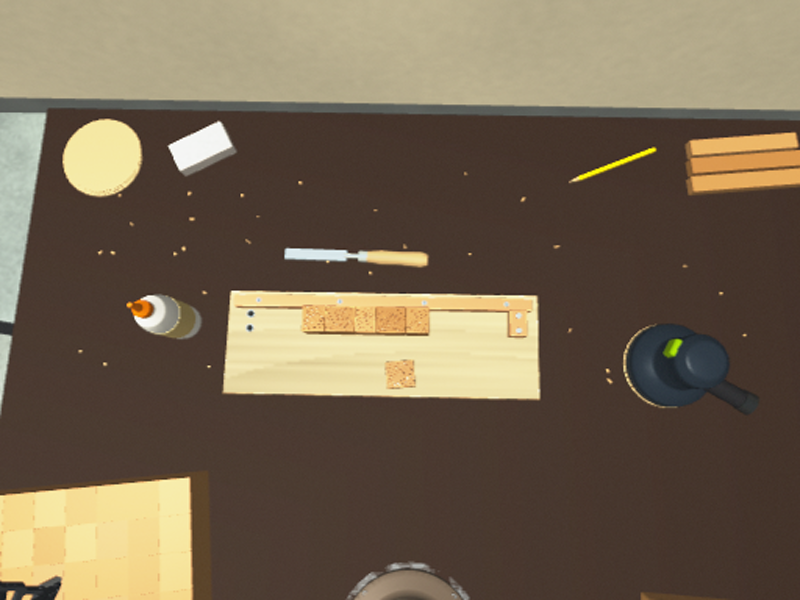

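View pics/s.png

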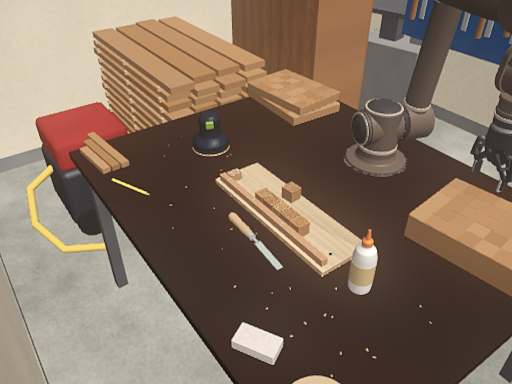

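Top view (800 px): the row spans columns 302–430 at row 320, and the stop is at (517, 322), the right end (−y). The empty holes are at (250, 320), so the tail is block5, the left end (+y). The spare is at (400, 374), the glue at (165, 315) and the sander at (680, 365).

```bash
python3 - <<'E'
from h import *
np.set_printoptions(precision=4,suppress=True)
k=1.5625
for n,(c,rw),z in [('TL',(231,291),.018),('TR',(538,296),.018),('BR',(540,399),.018),('BL',(223,393),.018),('fenceTopBackL',(237,291),.043),('rowL front',(302,332),.063),('rowL back',(303,306),.063),('rowR front',(429,334),.063),('rowR back',(430,308),.063),('stopL',(508,310),.048),('stopLf',(508,337),.048)]:
    print(n,back('top',rw/k,c/k,z)[:2])
print({k:v for k,v in cams.get_calibration('wrist').items()})
a=cv2.imread('pics/t.png')[170:270,130:360]
cv2.imwrite('pics/c.png',cv2.resize(a,None,fx=3.4,fy=3.4,interpolation=cv2.INTER_CUBIC))
E
```

```text
TL [0.5806 0.3395]
TR [ 0.5847 -0.2219]
BR [ 0.4009 -0.2226]
BL [0.3961 0.3382]
fenceTopBackL [0.5763 0.32  ]
rowL front [0.5035 0.1945]
rowL back [0.549  0.1955]
rowR front [ 0.5056 -0.0246]
rowR back [ 0.5508 -0.0254]
stopL [ 0.553  -0.1625]
stopLf [ 0.5055 -0.1623]
{'mtx': array([[326.5236,   0.    , 258.3991],
       [  0.    , 326.5236, 194.7455],
       [  0.    ,   0.    ,   1.    ]]), 'tool_from_camera': array([[ 0.    , -0.9487, -0.3162,  0.082 ],
       [ 1.    , -0.0001,  0.0003,  0.    ],
       [-0.0003, -0.3162,  0.9487, -0.1427],
       [ 0.    ,  0.    ,  0.    ,  1.    ]])}
```

View pics/c.png

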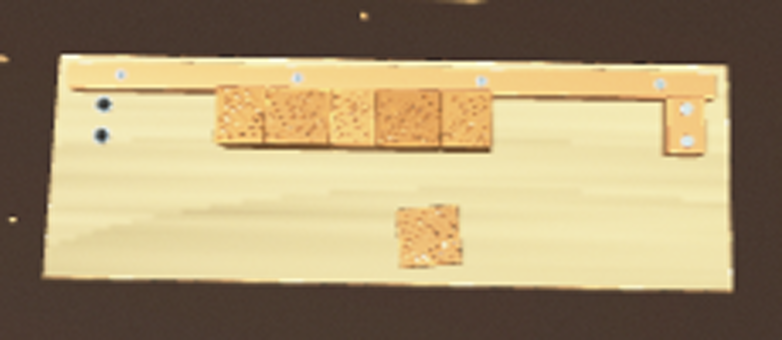

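```bash
python3 -m inch '[[[-0.0386,-0.0105,0,0.15,0],[-0.0397,-0.0046,0,0.15,0],[-0.04,0.0014,0,0.15,0],[-0.0393,0.0074,0,0.15,0],[-0.0378,0.0132,0,0.15,0],[-0.0354,0.0187,0,0.15,0],[-0.0322,0.0237,0,0.15,0],[-0.0283,0.0283,0,0.15,0]]]'
```

```text
clock: 2.0
tcp_pos: [0.4355, 0.3182, 0.2312]
eef_rot: [-2.164, -2.275, -0.003]
ft_force: [0.0, 0.8, -0.9]
finger_gap: -0.0004
```

```bash
python3 -m inch '[[[-0.02,0.031,0,0.041,0],[-0.02,0.031,0.03,0,0],[-0.018,0.031,0.03,0,0],[0,0,0,0,0]]]'; python3 - <<'E'
from h import *
np.set_printoptions(precision=4,suppress=True)
s=r.state();print(s['tcp_pos'],s['eef_rot'],s['ft_force'])
a=save('wrist','w1.png')
np.save('w1.npy',np.r_[s['tcp_pos'],s['eef_rot']])
E
```

```text
clock: 2.4
tcp_pos: [0.5377, 0.2567, 0.1701]
eef_rot: [2.224, 2.219, 0.009]
ft_force: [-0.6, 0.9, -0.4]
finger_gap: 0.0001
[0.5377 0.2567 0.1701] [2.2235 2.2187 0.0092] [-0.6376  0.885  -0.3998]
```

View pics/w1.png

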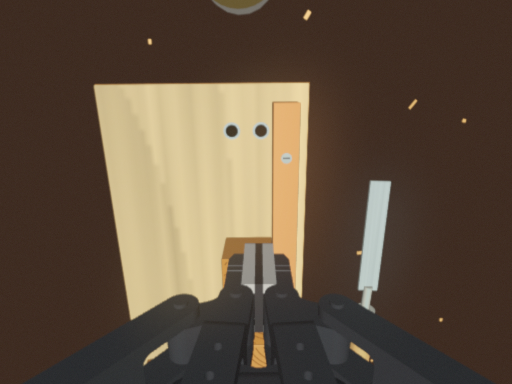

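```bash
cat >> h.py <<'E'
from scipy.spatial.transform import Rotation as Ro
def wback(pose,row,col,z):
    c=cams.get_calibration('wrist'); T=np.array(c['tool_from_camera']); R=Ro.from_rotvec(pose[3:]).as_matrix()
    d=R@T[:3,:3]@np.linalg.inv(c['mtx'])@np.array([col,row,1.]); o=pose[:3]+R@T[:3,3]
    return o+d*(z-o[2])/d[2]
E
python3 - <<'E'
from h import *
np.set_printoptions(precision=4,suppress=True)
p=np.load('w1.npy')
for n,c,rw,z in [('tail foot front',226,238,.018),('tail foot back',273,238,.018),('tail top front',223,262,.063),('fence foot far',273,104,.018),('fence top front far',273,103,.043),('fence top back far',299,102,.043),('fence top back near',297,290,.043),('fence top front near',273,230,.043),('holeL',231,131,.018),('holeR',261,131,.018),('board edge L',97,87,.018),('board R',308,84,.018)]:
    print(n,wback(p,rw,c,z))
print(Ro.from_rotvec(p[3:]).as_matrix())
E
```

```text
tail foot front [0.5055 0.1957 0.018 ]
tail foot back [0.5523 0.1954 0.018 ]
tail top front [0.5069 0.1945 0.063 ]
fence foot far [0.5507 0.3239 0.018 ]
fence top front far [0.5495 0.3258 0.043 ]
fence top back far [0.5702 0.3266 0.043 ]
fence top back near [0.5747 0.1522 0.043 ]
fence top front near [0.5508 0.2154 0.043 ]
holeL [0.5135 0.3008 0.018 ]
holeR [0.5403 0.3007 0.018 ]
board edge L [0.3999 0.3383 0.018 ]
board R [0.5805 0.3404 0.018 ]
[[ 0.0022  1.      0.0045]
 [ 1.     -0.0022  0.0038]
 [ 0.0038  0.0045 -1.    ]]
```

```bash
python3 -m inch '[[[-0.012,-0.01,0.03,-0.011,0],[0,0,0.04,0,0],[0,0,0.035,0,0],[0,0,0.025,0,0],[0,0,0,0,0]]]'; python3 - <<'E'
from h import *
np.set_printoptions(precision=4,suppress=True)
s=r.state();p=np.r_[s['tcp_pos'],s['eef_rot']];print(p,s['ft_force'])
print(Ro.from_rotvec(p[3:]).as_matrix())
a=save('wrist','w2.png')
np.save('w2.npy',p)
E
```

```text
clock: 2.95
tcp_pos: [0.5276, 0.25, 0.0444]
eef_rot: [2.206, 2.235, 0.025]
ft_force: [-0.2, 0.2, 0.5]
finger_gap: -0.0001
[0.5276 0.25   0.0444 2.2058 2.2347 0.0253] [-0.163   0.1805  0.5004]
[[-0.0131  0.9998  0.0124]
 [ 0.9999  0.0129  0.0104]
 [ 0.0102  0.0126 -0.9999]]
```

View pics/w2.png

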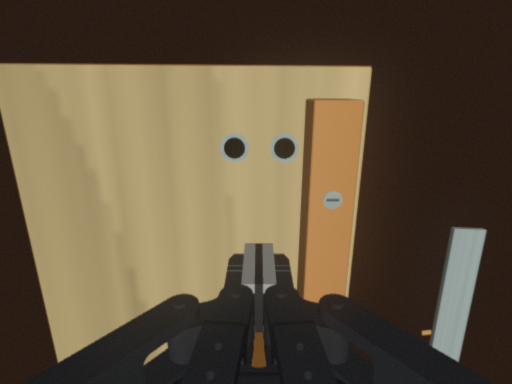

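```bash
python3 -m inch '[[[0,0,0.012,0,0],[-0.015,0,0,0,0],[-0.01,0,0,0,0],[-0.005,0,0,0,0],[-0.002,0,0,0,0],[-0.002,0,0,0,0]]]'
```

```text
clock: 3.6
tcp_pos: [0.533, 0.2168, 0.0412]
eef_rot: [2.201, 2.232, 0.046]
ft_force: [-0.4, -1.4, -1.2]
finger_gap: -0.0
```

```bash
cat > st.py <<'E'
from h import *
np.set_printoptions(precision=4,suppress=True)
s=r.state();R=Ro.from_rotvec(s['eef_rot']).as_matrix()
print(s['clock'],s['tcp_pos'],'yaw %.2f deg'%np.degrees(np.arctan2(R[1,1],R[0,1])),'toolz',R[:,2],'F',s['ft_force'],'q',np.array(s['joint_pos']))
E
python3 st.py; python3 -m inch '[[[0,0,0,0,0],[0,0,0,0,0],[0,0,0,0,0]]]'; python3 st.py; python3 -m inch '[[[0,-0.006,0.009,0,0],[0,0,0,0,0]]]'; python3 st.py
```

```text
3.6 [0.533  0.2168 0.0412] yaw 0.81 deg toolz [ 0.0253  0.0164 -0.9995] F [-0.3526 -1.3891 -1.1531] q [ 0.3834  0.2618 -0.298   0.9815  0.0057  1.94  ]
clock: 3.9
tcp_pos: [0.5334, 0.2166, 0.0417]
eef_rot: [2.201, 2.232, 0.048]
ft_force: [-0.8, 0.7, -0.6]
finger_gap: -0.0001
3.9 [0.5334 0.2166 0.0417] yaw 0.77 deg toolz [ 0.0261  0.0169 -0.9995] F [-0.8216  0.6608 -0.6183] q [ 0.3827  0.2613 -0.2974  0.9816  0.006   1.9399]
clock: 4.1
tcp_pos: [0.5271, 0.217, 0.0316]
eef_rot: [2.201, 2.232, 0.047]
ft_force: [-0.2, 0.8, 0.3]
finger_gap: 0.0001
4.1 [0.5271 0.217  0.0316] yaw 0.80 deg toolz [ 0.0257  0.0169 -0.9995] F [-0.171   0.7541  0.3226] q [ 0.3875  0.259  -0.3244  0.9573  0.0059  1.9443]
```

```bash
python3 -m inch '[[[-0.003,0,0,0.005,0],[-0.003,0,0,0,0],[-0.003,0,0,0,0],[-0.003,0,0,0,0],[-0.003,0,0,0,0],[-0.003,0,0,0,0],[-0.003,0,0,0,0],[-0.003,0,0,0,0]]]'; python3 st.py
```

```text
clock: 4.9
tcp_pos: [0.5269, 0.1918, 0.0309]
eef_rot: [2.207, 2.228, 0.048]
ft_force: [0.2, 0.3, -1.0]
finger_gap: 0.0
4.9 [0.5269 0.1918 0.0309] yaw 0.54 deg toolz [ 0.0251  0.0179 -0.9995] F [ 0.1704  0.2703 -1.0118] q [ 0.3447  0.2438 -0.3461  0.9513  0.0084  1.9059]
```

```bash
python3 -m inch '[[[-0.004,0.0001,-0.0001,0,0],[-0.004,0.0001,-0.0001,0,0],[-0.004,0.0001,-0.0001,0,0],[-0.004,0.0001,-0.0001,0,0],[-0.004,0.0001,-0.0001,0,0],[-0.004,0.0001,-0.0001,0,0],[-0.004,0.0001,-0.0001,0,0],[-0.004,0.0001,-0.0001,0,0]]]'; python3 st.py; python3 - <<'E'
from h import *
a=save('top','t2.png')[170:270,130:360,::-1];b=save('scene','s2.png')[140:280,190:390,::-1]
cv2.imwrite('pics/c2.png',np.vstack([cv2.resize(a,(690,300),interpolation=2),cv2.resize(b,(400,280),interpolation=2)[:, :] if 0 else cv2.copyMakeBorder(cv2.resize(b,(420,294),interpolation=2),0,0,0,270,0)]))
E
```

```text
clock: 5.7
tcp_pos: [0.5278, 0.1569, 0.0311]
eef_rot: [2.207, 2.229, 0.047]
ft_force: [-0.6, 1.1, -0.0]
finger_gap: -0.0001
5.7 [0.5278 0.1569 0.0311] yaw 0.55 deg toolz [ 0.0245  0.018  -0.9995] F [-0.5991  1.0716 -0.0499] q [ 0.2834  0.2267 -0.3677  0.9479  0.0104  1.8446]
```

View pics/c2.png

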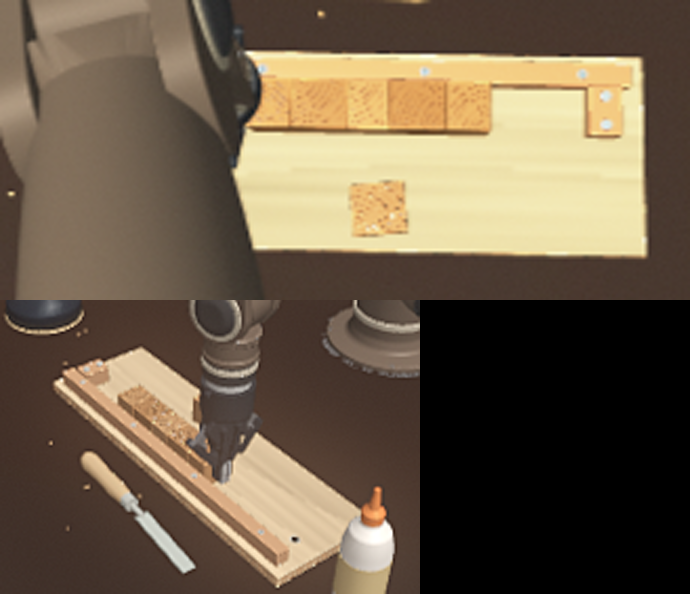

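The row is moving as one train. In the top crop the leading edge is at column 490 and the stop face at 587, so about 85 mm remain; there are no gaps and the row is against the fence.

```bash
python3 -m inch '[[[-0.004,0.0001,-0.0001,0,0],[-0.004,0.0001,-0.0001,0,0],[-0.004,0.0001,-0.0001,0,0],[-0.004,0.0001,-0.0001,0,0],[-0.004,0.0001,-0.0001,0,0],[-0.004,0.0001,-0.0001,0,0],[-0.004,0.0001,-0.0001,0,0],[-0.004,0.0001,-0.0001,0,0]]]'; python3 st.py;
```

```text
clock: 6.6
tcp_pos: [0.5289, 0.1225, 0.0314]
eef_rot: [2.207, 2.229, 0.047]
ft_force: [-0.5, 0.4, -0.0]
finger_gap: -0.0
6.6 [0.5289 0.1225 0.0314] yaw 0.55 deg toolz [ 0.0245  0.018  -0.9995] F [-0.517   0.3658 -0.0335] q [ 0.2209  0.2135 -0.3838  0.9456  0.0122  1.7821]
```

```bash
python3 -m inch '[[[-0.004,0.0001,-0.0001,0,0],[-0.004,0.0001,-0.0001,0,0],[-0.004,0.0001,-0.0001,0,0],[-0.004,0.0001,-0.0001,0,0],[-0.004,0.0001,-0.0001,0,0],[-0.003,0.0001,-0.0001,0,0],[-0.003,0.0001,-0.0001,0,0],[-0.003,0.0001,-0.0001,0,0]]]'; python3 st.py;
```

```text
clock: 7.4
tcp_pos: [0.53, 0.0906, 0.0316]
eef_rot: [2.207, 2.228, 0.047]
ft_force: [0.7, 1.4, -0.9]
finger_gap: 0.0002
7.4 [0.53   0.0906 0.0316] yaw 0.53 deg toolz [ 0.0243  0.018  -0.9995] F [ 0.7451  1.4063 -0.8682] q [ 0.1617  0.2048 -0.3941  0.945   0.0138  1.7232]
```

```bash
python3 -m inch '[[[-0.002,0,-0.0001,0,0],[-0.002,0,-0.0001,0,0],[-0.002,0,-0.0001,0,0],[-0.002,0,-0.0001,0,0],[-0.002,0,-0.0001,0,0],[-0.002,0,-0.0001,0,0],[-0.002,0,-0.0001,0,0]]]'; python3 st.py; python3 - <<'E'
from h import *
a=save('top','t3.png')[180:240,190:350,::-1]
cv2.imwrite('pics/c3.png',cv2.resize(a,(800,300),interpolation=2))
E
```

```text
clock: 8.1
tcp_pos: [0.5301, 0.0754, 0.0321]
eef_rot: [2.207, 2.229, 0.047]
ft_force: [-0.5, 1.2, -0.4]
finger_gap: -0.0
8.1 [0.5301 0.0754 0.0321] yaw 0.54 deg toolz [ 0.0243  0.018  -0.9995] F [-0.4771  1.154  -0.4343] q [ 0.1332  0.2009 -0.398   0.9455  0.0146  1.6946]
```

View pics/c3.png

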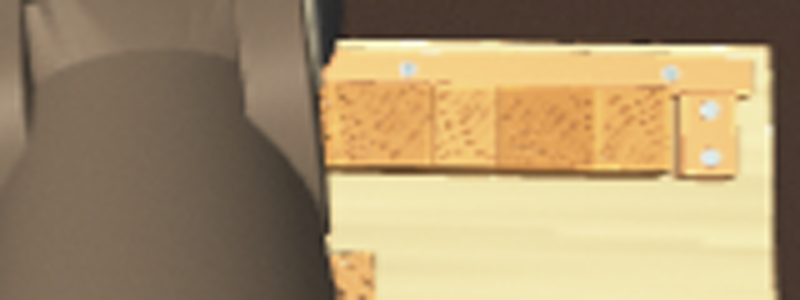

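The leading edge is at column 670 against the stop face at 678 in the crop, so roughly 5 mm remain.

```bash
for i in 1; do python3 -m inch '[[[-0.0015,0,0,0,0],[-0.0015,0,0,0,0],[-0.0015,0,0,0,0]]]'; done; python3 -m inch '[[[-0.001,0,0,0,0],[-0.001,0,0,0,0],[-0.001,0,0,0,0]]]'; python3 -m inch '[[[-0.001,0,0,0,0],[-0.001,0,0,0,0],[-0.001,0,0,0,0]]]'
```

```text
clock: 8.45
tcp_pos: [0.5303, 0.0704, 0.0321]
eef_rot: [2.207, 2.228, 0.047]
ft_force: [-0.4, 1.5, -0.3]
finger_gap: 0.0
clock: 8.75
tcp_pos: [0.5303, 0.0673, 0.0321]
eef_rot: [2.207, 2.229, 0.047]
ft_force: [-0.3, 5.5, 0.4]
finger_gap: 0.0001
clock: 9.05
tcp_pos: [0.5302, 0.0674, 0.0323]
eef_rot: [-2.207, -2.233, -0.056]
ft_force: [-0.1, 5.9, -0.3]
finger_gap: 0.0002
```

Contact: y stalls at 0.0673 and the force rises to 6 N. One firmer press, then I back off.

```bash
python3 -m inch '[[[-0.002,0,0,0,0],[-0.002,0,0,0,0]]]'; python3 st.py; python3 -m inch '[[[0.001,0,0,0,0],[0.003,0,0,0,0],[0.02,0,0,0,0],[0.03,0,0,0,0],[0.02,0,-0.01,0,0],[0,0,-0.05,0,0],[0,0,-0.05,0,0],[0,0,0,0,0]]]'; python3 st.py; python3 - <<'E'
from h import *
s=r.state();p=np.r_[s['tcp_pos'],s['eef_rot']];np.save('w3.npy',p)
save('wrist','w3.png')
a=save('top','t4.png')[180:240,190:350,::-1];b=save('scene','s4.png')[150:250,210:330,::-1]
c=cv2.resize(b,(360,300),interpolation=2);w=cv2.resize(cv2.imread('pics/w3.png'),(400,300))
cv2.imwrite('pics/c4.png',np.vstack([cv2.resize(a,(760,285),interpolation=2),np.hstack([c,w])]))
E
```

```text
clock: 9.25
tcp_pos: [0.5302, 0.0676, 0.0324]
eef_rot: [-2.199, -2.231, -0.067]
ft_force: [-0.9, 11.3, -0.2]
finger_gap: 0.0002
9.25 [0.5302 0.0676 0.0324] yaw 0.81 deg toolz [ 0.0239  0.0362 -0.9991] F [-0.9355 11.2636 -0.1522] q [ 0.1084  0.198  -0.4011  0.944   0.0334  1.665 ]
clock: 10.05
tcp_pos: [0.5259, 0.1387, 0.1467]
eef_rot: [-2.204, -2.232, -0.056]
ft_force: [0.6, -0.2, 0.1]
finger_gap: 0.0001
10.05 [0.5259 0.1387 0.1467] yaw 0.70 deg toolz [ 0.0216  0.0288 -0.9994] F [ 0.6075 -0.1626  0.1378] q [ 0.2456  0.1509 -0.1964  1.1955  0.0227  1.8041]
```

View pics/c4.png

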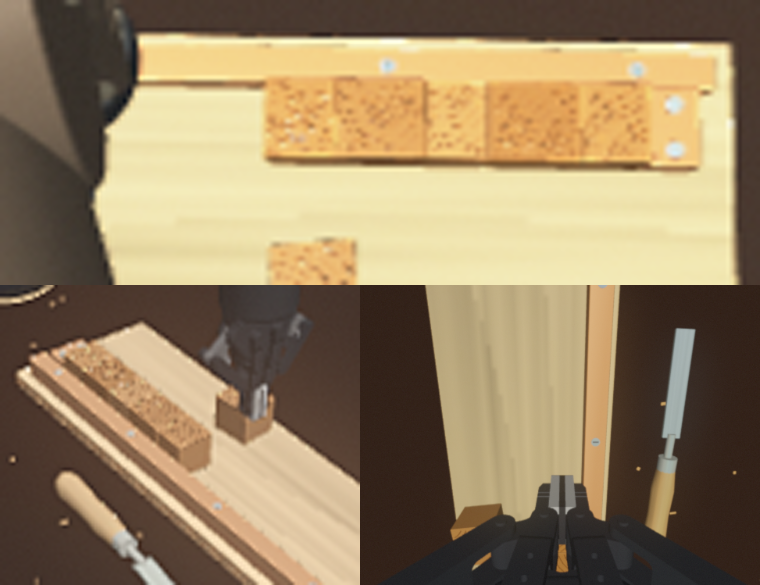

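The row reaches the stop (column 650) at its full 220 mm length. One closer look at the joints and the fence side from above, at a safe height.

```bash
python3 -m inch '[[[0,0,-0.03,0,0],[-0.04,0,-0.02,0,0],[-0.04,0,0,0,0],[-0.04,0,0,0,0],[-0.04,0,0,0,0],[-0.04,0,0,0,0],[-0.04,0,0,0,0],[0,0,0,0,0]]]'; python3 st.py; python3 - <<'E'
from h import *
s=r.state();p=np.r_[s['tcp_pos'],s['eef_rot']];np.save('w5.npy',p)
w=save('wrist','w5.png')[:,:,::-1]
cv2.imwrite('pics/c5.png',cv2.resize(w[0:290,150:400],None,fx=2,fy=2,interpolation=2))
E
```

```text
clock: 11.0
tcp_pos: [0.5193, -0.1128, 0.1705]
eef_rot: [-2.189, -2.221, -0.015]
ft_force: [-0.6, -0.0, 0.0]
finger_gap: 0.0002
11.0 [ 0.5193 -0.1128  0.1705] yaw 0.84 deg toolz [-0.0101  0.023  -0.9997] F [-0.5607 -0.0397  0.0374] q [-0.2251  0.1568 -0.1367  1.2923  0.0202  1.331 ]
```

View pics/c5.png

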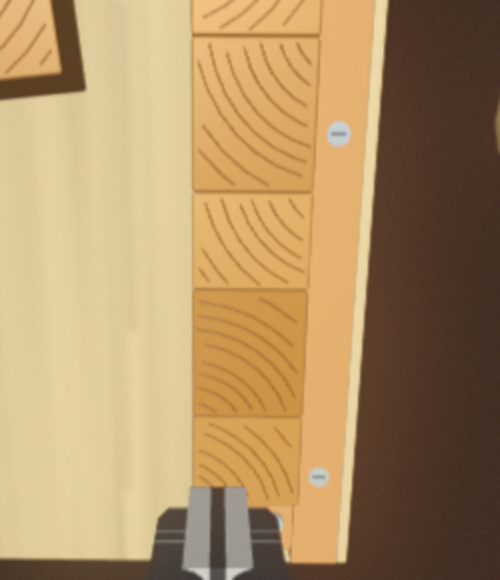

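The close view shows the joints at rows 35, 190, 289 and 416 as thin, square lines. The backs are flush along the fence, and the last visible block meets the stop at row 505. The arm is clear at z = 0.17, so I'm handing in.

```bash
python3 -c "
from station import ticket; print(ticket.finish_job())"
```

```text
the job is handed in; nothing more can be done
None
```

The five-block row is home against the end stop, pushed as one train from block5, its tail end. I used shut fingertips on the tail face and moved the row about 137 mm towards −y at 30–45 mm/s. I ended with a press that read 11 N, then backed straight off and lifted clear.

**Home:** the tool stopped advancing at y ≈ 0.067 m, against about 0.069 m expected, while the force rose from about 1 N to 11 N. The top view shows the row at its full 220 mm length touching the stop.

**Joints and fence:** the close wrist view shows the four block joints closed and the backs flush along the fence. The fingers hid part of the stop contact in that view. At about 1 mm per pixel, a gap well under 1 mm would not show.

**Other things:** the spare, glue and chisel look undisturbed where the later pictures show them. I did not check the sander again, but the arm stayed well away from it.

**Disagreements:** the arm drifted about 5 mm sideways and tilted up to about 2.5° during chained moves. I corrected the sideways drift before contact and left the small tilt. The detection networks could not tell the individual blocks apart, so I took the row's ends from the picture edges instead. The last clock reading before hand-in was 11.0 s of the 32 s allowed.

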